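Put the grinder tools back on the shadow tray

TASK

Put the four tools of the bench grinder (the open-ended spanner, the larger hex key, the wire brush and the T-shaped wheel dresser) back into the shadow tray, each lying flat on its own painted outline and pointing the way the outline shows. The ring spanner and the smaller hex key have no outline in the tray: leave them where they lie on the bench.

Things in the scene. Friction and masses are not known exactly. Their poses are not given: they have to be found in the camera images.
- spanner: Open-ended steel spanner lying flat, 173 mm long: bar 16 mm wide, 8 mm thick; fork-jaw head 40 mm wide, 10 mm thick at the +x end. Origin: underside, on the centre line; tail end at x = -85 mm, head from x = +33 to +88 mm. About 0.17 kg, balance near x = +15 mm.
- hex_key: The larger L-shaped hex key, dark steel, lying flat, bar 10 mm thick; long arm 112 mm, short arm 40 mm. Origin: underside, middle of the long arm, which runs along x from -56 to +56 mm; the short arm leaves its +x end towards +y, to y = +35 mm. About 0.10 kg.
- wire_brush: Small wire scratch brush lying on its side, 175 mm long: straight wooden stick 12 mm wide, 13 mm thick; brass bristles stand out 14 mm sideways to +y from x = +42 to +84 mm. Origin: underside, mid-length of the stick, x along it. About 0.06 kg.
- dresser: T-shaped steel wheel dresser lying flat, 121 mm long, 12 mm high: round knurled handle 12 mm thick from x = -60 to +48 mm, then a crosspiece 46 mm wide along y, with a black abrasive face at the +x end. Origin: underside, on the handle's centre line. About 0.15 kg, balance near x = +15 mm.
- mat_spanner: Fixed rubber mat, 200 x 73 x 4 mm, painted with the yellow outline of the open-ended spanner. Origin: underside, middle of the short edge nearer the robot; x along the mat away from the robot, y to its left, z up. Outline: tool's origin at x = 100 mm, y = 0, tool's x along mat's x (jaw at the far end). The 4 mats lie side by side, 75 mm apart, in a fixed tray.
- mat_key: Fixed rubber mat, 200 x 73 x 4 mm, painted with the yellow outline of the larger hex key. Origin: underside, middle of the short edge nearer the robot; x along the mat away from the robot, y to its left, z up. Outline: tool's origin at x = 100 mm, y = 0, tool's x along mat's x (short arm at the far end, to +y). Tray rim: 15 mm above the bench.
- mat_brush: Fixed rubber mat, 200 x 73 x 4 mm, painted with the yellow outline of the wire brush. Origin: underside, middle of the short edge nearer the robot; x along the mat away from the robot, y to its left, z up. Outline: tool's origin at x = 100 mm, y = 0, tool's x along mat's x (bristles at the far end, to +y). Mats lie in any sequence.
- mat_dresser: Fixed rubber mat, 200 x 73 x 4 mm, painted with the yellow outline of the dresser. Origin: underside, middle of the short edge nearer the robot; x along the mat away from the robot, y to its left, z up. Outline: tool's origin at x = 100 mm, y = 0, tool's x along mat's x (crosspiece at the far end). Tray rim 55 mm beside the outer mats' centre lines.
- ring_spanner: Look-alike without an outline, to be left: ring spanner, 170 mm long, steel bar 13 mm wide, closed round rings 32 mm (+x end) and 28 mm across, 10 mm thick, loose on the bench. Origin: underside, mid-length, x along the bar.
- small_key: Look-alike without an outline, to be left: smaller L-shaped hex key, bar 6 mm thick, arms 80 and 28 mm, loose on the bench. Origin: underside, middle of the long arm, x along it to the bend.
Things that resemble listed ones, but are neither listed nor needed, are in the scene too. Leave any orange look-alike of the dresser alone. Leave any pink look-alike of the mat_brush alone.

How it is judged (in metres and radians):
At the end, for the whole second after the job is handed in: All four tools lie flat (0.1 rad), released and at rest, each on its own mat: origin within 12 mm of the outline's along and across the mat, turned within 0.2 rad of it, head at the outline's head end. Ring spanner and small hex key within 25 mm of their starts (x of spanner in the frame of mat_spanner between 0.088 and 0.112 m and y of spanner in the frame of mat_spanner between -0.012 and 0.012 m and z of spanner in the frame of mat_spanner between -0.001 and 0.008 m and angle between the x axis of spanner and the x axis of mat_spanner, either way round below 0.2 rad and x of mat_spanner in the frame of spanner below 0 m and angle between each of spanner, hex_key, wire_brush, dresser's own z axis and vertical below 0.1 rad and linear speed of each of spanner, hex_key, wire_brush, dresser below 0.02 m/s and angular speed of each of spanner, hex_key, wire_brush, dresser below 0.2 rad/s and x of hex_key in the frame of mat_key between 0.088 and 0.112 m and y of hex_key in the frame of mat_key between -0.012 and 0.012 m and z of hex_key in the frame of mat_key between -0.001 and 0.008 m and angle between the x axis of hex_key and the x axis of mat_key, either way round below 0.2 rad and x of mat_key in the frame of hex_key below 0 m and x of wire_brush in the frame of mat_brush between 0.088 and 0.112 m and y of wire_brush in the frame of mat_brush between -0.012 and 0.012 m and z of wire_brush in the frame of mat_brush between -0.001 and 0.008 m and angle between the x axis of wire_brush and the x axis of mat_brush, either way round below 0.2 rad and x of mat_brush in the frame of wire_brush below 0 m and x of dresser in the frame of mat_dresser between 0.088 and 0.112 m and y of dresser in the frame of mat_dresser between -0.012 and 0.012 m and z of dresser in the frame of mat_dresser between -0.001 and 0.008 m and angle between the x axis of dresser and the x axis of mat_dresser, either way round below 0.2 rad and x of mat_dresser in the frame of dresser below 0 m and distance of each of ring_spanner, small_key from where it was at the start of the episode below 0.025 m); the robot touches nothing.
It fails at once if a look-alike (ring spanner or small hex key) is shifted or lifted by more than 25 mm (distance of any of ring_spanner, small_key from where it was at the start of the episode above 0.025 m).
It also fails if it takes over 131 s, if anything falls off the work surface, if the arm or the gripper's body presses on something with over 40 N, if the wrist force passes 120 N, or if a joint passes its speed limit or range.

ROBOT

A 7-joint arm with a two-finger parallel gripper is mounted at the origin on the work surface. World frame = base frame: x ahead of the robot, y to its left, z up, the work surface at z = 0. Lengths are in m, angles in degrees, forces in N, time in s.
With the tool pointing down it reaches from about 0.425 to 0.925 m from the base axis. Payload 6.8 kg.
Tool frame: the origin (TCP) lies on the mounting face of the last link; the fingertips stand 182 mm ahead of it and the grasp point (between the pads) lies 163 mm ahead of it; z points along the fingers, y is the line along which they close (so a half turn about z gives the same grasp; the last joint's range is limited). The gripper opens to 88 mm and grips with 3 to 60 N. Pads are 20 mm wide; open, the fingers measure 115 mm over their backs; the gripper's body (75 mm by 178 mm) begins 61 mm behind the grasp point.
Start: joints at [-77.126, 27.33, 1.283, 89.118, -0.659, 63.558, -4.761], TCP at [0.221, 0.638, 0.405] pointing down, gripper open.
Joint ranges: [-169.35, 169.35], [-19.33, 120.38], [-80.79, 83.38], [13.8, 139.57], [-78.32, 258.32], [9.67, 109.79], [-169.56, 169.56]. Speed limits (degrees/s): [136.94, 136.94, 180, 180, 180, 180, 180].

INTERFACE

Orientations are given as a 3x3 rotation matrix whose columns are the frame's x, y, z axes.
In Python, from bench import sensors, optics, job gives the robot as it stands. The module is installed in compiled form; this text tells all that it offers.
- The arm moves only by the shell command python3 -m handwheel 'ROWS' [FORCE]. ROWS is a JSON object of lists of equal length, an entry for each row: "travel": the shift along the tool's x, y, z in m, a list of three; "twist": the turn, a rotation vector about the tool's x, y, z in degrees, a list of three; "claw": the finger opening in m, from 0 to 0.0878. A call has exactly 8 rows; each row shifts and turns the commanded pose from where the row before left it, along the tool's axes as they then stand; what a row does not reach is not made up. A row lasts 1/8 s, in which the tool goes at most 62.5 mm and 10.7 degrees, less where a joint would pass 70% of its speed; a pose out of reach is approached as far as the arm can. A call is refused whole if a number of a shift passes 0.0625 or a number of a turn 10.7, either way. A call with a gripper value outside its range is refused whole. The fingers move at their own pace and stop on an object; FORCE is the grip in N (left out, the last holds). Time passes only in rows, so rows that do not move let the fingers close, or fill a call up. It gives the time, the measured TCP pose, the force, the opening and the grip force at its end, in the units of the state.
- sensors.state(): the state, without advancing time (a new reading comes with each control period).
- optics.read_camera(name): name is "side" or "top"; returns the picture (420x560x3 uint8, red, green, blue); there is no depth.
- optics.camera_info(name): a dict with "mtx" (3x3 intrinsics, pixels), "dist_coeffs" ([k1, k2, p1, p2, k3] as OpenCV has them; the pictures are not rectified), "R" (3x3) and "t" (3): a world point X has camera coordinates R X + t. Camera axes: x right, y down, z forward; pixel columns grow to the right and rows downward; lengths in m; the calibration is good to about 2 mm. A picture is of the moment at which its call begins. camera_info takes no time and is no camera call.
- job.job_done(): hands the job in; it is judged then, once.
The state is a dict: "t": time; "joints": joint angles; "qd": joint speeds; "joint_efforts": joint torques, N m; "tool_pos": TCP position; "orientation": TCP orientation; "ft_force": force on the tool from outside, world axes, zero at the start; "torque": the same for the moment, N m; "opening": opening from 0.0 (shut) to 1.0 (fully open); "grip_force": force on a finger pad.
Only numpy, scipy, OpenCV 4.12 (cv2) and the standard library are available. Lean on these libraries where they do the work, as an engineer would, in place of code of your own. Each camera call takes 0.05 s, during which the arm holds its last target. There are 200 camera calls.

## Working session

There is one attempt and no reset: what is moved stays moved. The work goes in short steps, Python scripts to look and compute and a shell command to move; the robot and the scene stay as the last step left them, time stands still between calls to the robot, and variables do not carry over. Pictures are saved under pics/ and viewed, at most 14 in all, crops included, and the job is handed in when it is done.

```bash
mkdir -p pics; python3 - <<'E'
from bench import sensors, optics
import cv2,json
s=sensors.state(); print(s)
for n in("top","side"):
    im=optics.read_camera(n); cv2.imwrite(f"pics/{n}0.png",im[:,:,::-1]); print({k:v for k,v in optics.camera_info(n).items()})
im=cv2.imread("pics/top0.png"); cv2.imwrite("pics/top0b.png",cv2.resize(im,(800,600),interpolation=cv2.INTER_CUBIC))
E
```

```text
{'t': 0.0, 'joints': array([-77.12627269,  27.37568959,   1.27828234,  89.17697669,
        -0.65805539,  63.55848488,  -4.76241362]), 'qd': array([-0.00044052,  0.04872676,  0.02012053, -0.04174038,  0.10050241,
        0.02344416,  0.02457525]), 'joint_efforts': array([-3.11992771e-04, -5.82859862e+01,  1.53427318e+00, -2.72608048e+01,
       -5.43402869e-02,  1.69174292e-02,  1.60632230e-04]), 'tool_pos': array([0.22039868, 0.6377175 , 0.40369194]), 'orientation': array([[-9.45146331e-01,  3.26646900e-01, -4.63495629e-04],
       [ 3.26647201e-01,  9.45144717e-01, -1.75183958e-03],
       [-1.34162524e-04, -1.80714431e-03, -9.99998358e-01]]), 'ft_force': array([ 0.60560153, -0.19865118, -0.10097699]), 'torque': array([ 0.05206917, -0.0308105 ,  0.01641421]), 'grip_force': 0.0, 'opening': 1.0023632565147191}
{'mtx': array([[460.74578722,   0.        , 281.79883978],
       [  0.        , 460.74578722, 212.34318414],
       [  0.        ,   0.        ,   1.        ]]), 'dist_coeffs': array([0.0128434, 0.       , 0.       , 0.       , 0.       ]), 'R': array([[ 3.86800183e-02, -9.99251231e-01,  9.13282725e-04],
       [-9.73510846e-01, -3.78897145e-02, -2.25479494e-01],
       [ 2.25345266e-01,  7.83246031e-03, -9.74247486e-01]]), 't': array([-0.05779601,  0.45098962,  1.15106558])}
{'mtx': array([[395.45852307,   0.        , 281.88447343],
       [  0.        , 395.45852307, 217.71213674],
       [  0.        ,   0.        ,   1.        ]]), 'dist_coeffs': array([-0.08357055,  0.        ,  0.        ,  0.        ,  0.        ]), 'R': array([[-0.88146808, -0.47188815, -0.0183192 ],
       [-0.35336767,  0.68481741, -0.63730401],
       [ 0.31328152, -0.55528973, -0.77039471]]), 't': array([0.38263542, 0.22613646, 1.15735992])}
```

View pics/top0b.png

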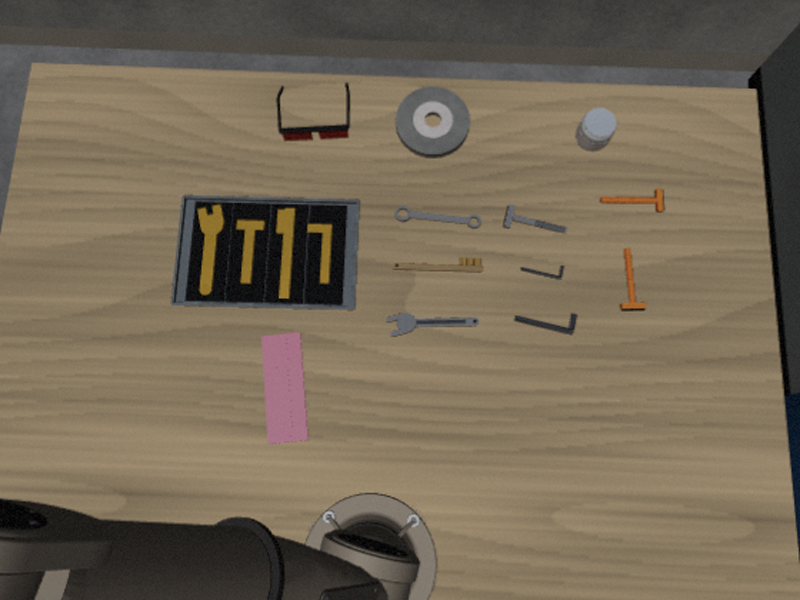

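View pics/side0.png

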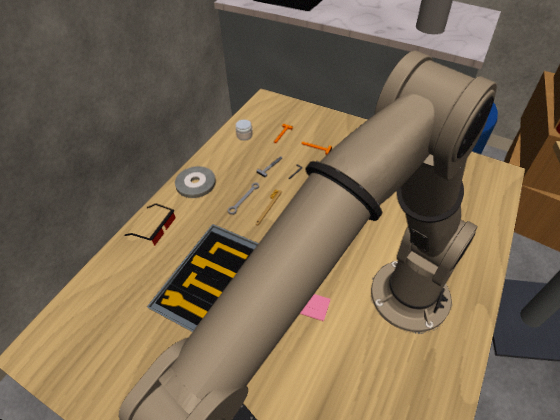

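The top view (800x600 scale) shows:

| Thing | Pixel |
|---|---|
| Open-ended spanner | (432,322) |
| Ring spanner (look-alike) | (438,217) |
| Larger hex key | (547,325) |
| Smaller hex key (look-alike) | (543,271) |
| Brush | (438,265) |
| Grey dresser | (535,219) |
| Orange dressers (look-alikes) | (633,200), (631,280) |
| Pink mat (look-alike) | (285,388) |

The tray mats, left to right, are spanner, dresser, brush and key. I'll check the choice in one close crop of the tools.

```bash
cat > h.py <<'E'
import numpy as np, cv2
from bench import optics
C=optics.camera_info("top")
def world(px,z):
    p=cv2.undistortPoints(np.array(px,float).reshape(-1,1,2),C["mtx"],C["dist_coeffs"]).reshape(-1,2)
    R,t=np.array(C["R"]),np.array(C["t"]); o=-R.T@t
    d=np.c_[p,np.ones(len(p))]@R
    return o+d*((z-o[2])/d[:,2])[:,None]
def pix(P):
    return cv2.projectPoints(np.array(P,float).reshape(-1,1,3),cv2.Rodrigues(np.array(C["R"]))[0],np.array(C["t"]),C["mtx"],C["dist_coeffs"])[0].reshape(-1,2)
E
python3 - <<'E'
import cv2
im=cv2.imread("pics/top0.png")
cv2.imwrite("pics/tools.png",cv2.resize(im[135:240,265:415],(750,525),interpolation=cv2.INTER_CUBIC))
cv2.imwrite("pics/tray.png",cv2.resize(im[130:225,115:260],(725,475),interpolation=cv2.INTER_CUBIC))
E
```

```text
(no output)
```

View pics/tools.png

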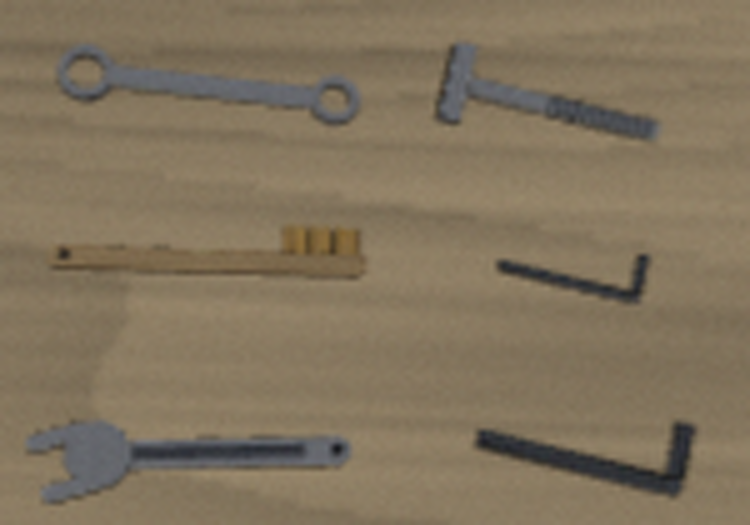

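View pics/tray.png

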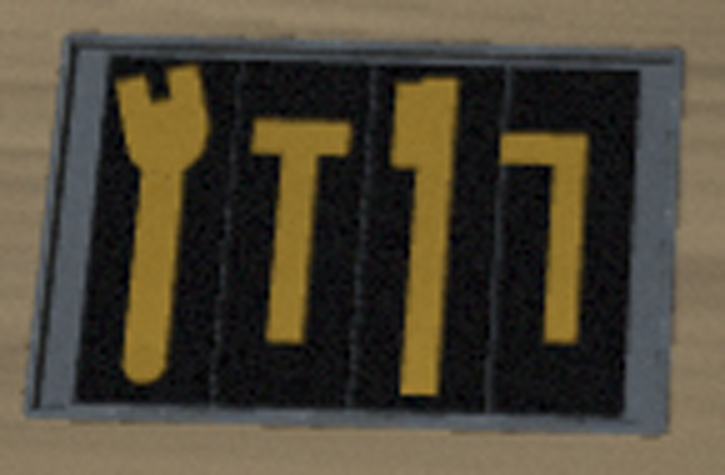

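The crop confirms the choice:

- **Forked spanner:** jaw at (80,460), tail at (350,452).
- **Larger key:** (478,438) to (675,487), thicker than the small key at (570,280).
- **Brush:** (52,258) to (365,266), bristles on the right and up.
- **Grey dresser:** crosspiece at (455,82), tail at (657,130).

In the tray crop, the mat corners are near (110,60), (640,70), (78,402) and (625,416).

```bash
cat >> h.py <<'E'
def crop(p,off,s=5): return (np.array(p,float)+.5)/s-.5+np.array(off)
E
python3 - <<'E'
from h import *
np.set_printoptions(precision=4,suppress=True)
T=(265,135)
def line(n,a,b,xa,xb,z):
    A,B=world(crop([a,b],T),z)
    u=(B-A)[:2]; L=np.hypot(*u); u/=L
    # origin: midpoint matched (average of end estimates)
    o=((A+B)/2)[:2]-u*(xa+xb)/2
    print(n,"L",round(L,4),"expect",xb-xa,"origin",o,"yaw",np.degrees(np.arctan2(u[1],u[0])).round(1))
line("spanner",(350,452),(132,454),-.085,.033,.004)
w=world(crop([(27,441),(46,498)],T),.005); print(" tips",w)
line("key",(477,438),(680,488),-.056,.056,.005)
line("brush",(52,258),(365,265),-.0875,.0875,.0065)
line("dresser",(657,130),(446,82),-.060,.061,.006)
line("ring",(60,73),(359,100),-.085,.085,.005)
line("small",(499,265),(638,298),-.04,.04,.003)
for z in(.004,.008):
  w=world(crop([(110,60),(640,70),(78,402),(625,416)],(115,130)),z)
  print(z,w[:,:2],[np.linalg.norm(w[i]-w[j]).round(4) for i,j in((0,1),(2,3),(0,2),(1,3))])
w=world(crop([(144,384),(285,342),(302,120),(420,395),(436,78),(562,342),(570,132)],(115,130)),.005);print(w)
E
```

```text
spanner L 0.1177 expect 0.11800000000000001 origin [ 0.4303 -0.0989] yaw 92.8
 tips [[ 0.4335 -0.0092  0.005 ]
 [ 0.4026 -0.0208  0.005 ]]
key L 0.1113 expect 0.112 origin [ 0.433  -0.3063] yaw -102.0
brush L 0.1718 expect 0.175 origin [ 0.5376 -0.1043] yaw -89.1
dresser L 0.1197 expect 0.121 origin [ 0.6352 -0.2935] yaw 78.5
ring L 0.1679 expect 0.17 origin [ 0.6398 -0.1021] yaw -93.2
small L 0.0777 expect 0.08 origin [ 0.5349 -0.3023] yaw -101.8
0.004 [[0.652  0.3758]
 [0.6579 0.0779]
 [0.4544 0.3716]
 [0.4582 0.0745]] [np.float64(0.2979), np.float64(0.2971), np.float64(0.1976), np.float64(0.1997)]
0.008 [[0.6504 0.3744]
 [0.6563 0.0775]
 [0.4535 0.3702]
 [0.4573 0.0741]] [np.float64(0.297), np.float64(0.2961), np.float64(0.1969), np.float64(0.1991)]
[[0.4656 0.3366 0.005 ]
 [0.4921 0.2624 0.005 ]
 [0.6203 0.2647 0.005 ]
 [0.4653 0.1864 0.005 ]
 [0.6482 0.1919 0.005 ]
 [0.498  0.1113 0.005 ]
 [0.6192 0.1147 0.005 ]]
```

```bash
cat > plan.py <<'E'
import sys, numpy as np
from bench import sensors
np.set_printoptions(precision=1,suppress=True)
# args: x,y,z(tip height),phi groups; prints shift (mm, tool axes before turning) then the turn
s=sensors.state(); p=np.array(s["tool_pos"]); R=np.array(s["orientation"])
phi=np.degrees(np.arctan2(R[1,1],R[0,1]))
print("t",round(s["t"],2),"tip",np.r_[p[:2],p[2]-.182]*1000,"phi",round(phi,1),"tilt",np.degrees(R[:2,2]),"open",round(s["opening"]*87.8,1),"grip",round(s["grip_force"],1),"F",s["ft_force"])
for a in sys.argv[1:]:
    x,y,z,f=map(float,a.split(","))
    d=np.array([x,y,z+.182])-p
    c,n=np.cos(np.radians(phi)),np.sin(np.radians(phi))
    A=np.array([[n,c,0],[-c,n,0],[0,0,-1]])  # tool axes (z down) in world
    print(a,"shift mm",A.T@d*1000,"then twist z",round(phi-f,1))
    p=np.array([x,y,z+.182]); phi=f
E
python3 plan.py=1 2>/dev/null; python3 plan.py 0.5,0.25,0.16,2.8 0.4296,-0.0839,0.06,2.8 0.4296,-0.0839,0.002,2.8
```

```text
t 0.1 tip [220.4 637.7 221.8] phi 70.9 tilt [-0.  -0.1] open 87.7 grip 0.0 F [-0.6  0.4  0.4]
0.5,0.25,0.16,2.8 shift mm [ 390.9 -275.1   61.8] then twist z 68.1
0.4296,-0.0839,0.06,2.8 shift mm [330.1 -86.6 100. ] then twist z 0.0
0.4296,-0.0839,0.002,2.8 shift mm [ 0.  0. 58.] then twist z 0.0
```

```bash
sed -i 's/\[\[n,c,0\],\[-c,n,0\]/[[-n,c,0],[c,n,0]/' plan.py
python3 -m handwheel '{"travel":[[-0.049,-0.0344,0.0077],[-0.049,-0.0344,0.0077],[-0.049,-0.0344,0.0077],[-0.049,-0.0344,0.0077],[-0.049,-0.0344,0.0077],[-0.049,-0.0344,0.0077],[-0.049,-0.0344,0.0077],[-0.049,-0.0344,0.0077]],"twist":[[0,0,0],[0,0,0],[0,0,0],[0,0,0],[0,0,0],[0,0,0],[0,0,0],[0,0,0]],"claw":[0.0878,0.0878,0.0878,0.0878,0.0878,0.0878,0.0878,0.0878]}' 20
python3 -m handwheel '{"travel":[[0,0,0],[0,0,0],[0,0,0],[0,0,0],[0,0,0],[0,0,0],[0,0,0],[0,0,0]],"twist":[[0,0,10],[0,0,10],[0,0,10],[0,0,10],[0,0,10],[0,0,10],[0,0,8],[0,0,0]],"claw":[0.0878,0.0878,0.0878,0.0878,0.0878,0.0878,0.0878,0.0878]}'
python3 plan.py 0.4296,-0.0839,0.06,2.8 0.4296,-0.0839,0.002,2.8
```

```text
t: 1.1
tool_pos: [0.5018, 0.2481, 0.3427]
orientation: [[-0.945, 0.327, -0.0], [0.327, 0.945, -0.0], [0.0, -0.0, -1.0]]
ft_force: [0.5, 0.5, -0.4]
opening: 1.0
grip_force: 0.0
t: 2.1
tool_pos: [0.5009, 0.2499, 0.3427]
orientation: [[-0.053, 0.999, -0.0], [0.999, 0.053, -0.001], [-0.001, -0.001, -1.0]]
ft_force: [-1.5, -0.6, -0.7]
opening: 1.0
grip_force: 0.0
t 2.1 tip [500.9 249.9 160.7] phi 3.0 tilt [-0. -0.] open 87.8 grip 0.0 F [-1.5 -0.6 -0.7]
0.4296,-0.0839,0.06,2.8 shift mm [-329.6  -88.8  100.7] then twist z 0.2
0.4296,-0.0839,0.002,2.8 shift mm [ 0.  0. 58.] then twist z 0.0
```

```bash

python3 -m handwheel '{"travel":[[-0.0471,-0.0127,0.0144],[-0.0471,-0.0127,0.0144],[-0.0471,-0.0127,0.0144],[-0.0471,-0.0127,0.0144],[-0.0471,-0.0127,0.0144],[-0.0471,-0.0127,0.0144],[-0.0471,-0.0127,0.0144],[0,0,0]],"twist":[[0,0,0],[0,0,0],[0,0,0],[0,0,0],[0,0,0],[0,0,0],[0,0,0],[0,0,0]],"claw":[0.0878,0.0878,0.0878,0.0878,0.0878,0.0878,0.0878,0.0878]}'>/dev/null
python3 plan.py 0.4296,-0.0839,0.002,2.8
python3 - <<'E'
from bench import optics
import cv2
for n in("top","side"): cv2.imwrite(f"pics/{n}1.png",optics.read_camera(n)[:,:,::-1])
im=cv2.imread("pics/top1.png"); a=cv2.resize(im[130:270,200:420],(660,420))
cv2.imwrite("pics/a1.png",a)
E
```

```text
t 3.1 tip [427.6 -87.5  59.6] phi 2.7 tilt [-0.1 -0.1] open 88.1 grip 0.0 F [-0.4 -0.4 -0.5]
0.4296,-0.0839,0.002,2.8 shift mm [ 3.5  2.2 57.6] then twist z -0.1
```

View pics/side1.png

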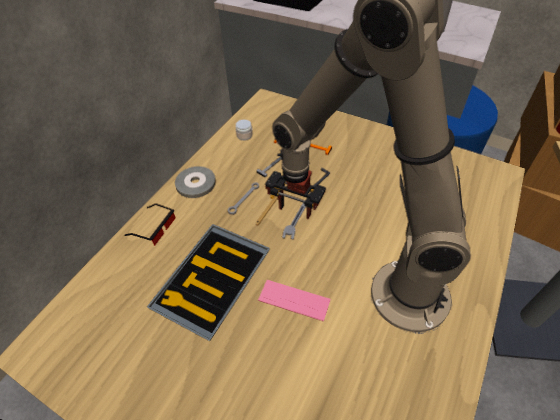

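The side view shows the gripper at (297,195) with its fingers either side of the spanner bar, jaw at (290,232). Descending and gripping.

```bash

python3 -m handwheel '{"travel":[[0.0035,0.0022,0.01],[0,0,0.01],[0,0,0.01],[0,0,0.01],[0,0,0.01],[0,0,0.007],[0,0,0],[0,0,0]],"twist":[[0,0,0],[0,0,0],[0,0,0],[0,0,0],[0,0,0],[0,0,0],[0,0,0],[0,0,0]],"claw":[0.0878,0.0878,0.0878,0.0878,0.0878,0.0878,0.0878,0.0878]}' >/dev/null
python3 plan.py
python3 -m handwheel '{"travel":[[0,0,0],[0,0,0],[0,0,0],[0,0,0],[0,0,0],[0,0,0],[0,0,0],[0,0,0]],"twist":[[0,0,0],[0,0,0],[0,0,0],[0,0,0],[0,0,0],[0,0,0],[0,0,0],[0,0,0]],"claw":[0,0,0,0,0,0,0,0]}' 25 >/dev/null
python3 plan.py
```

```text
t 4.2 tip [431.3 -80.5   3.4] phi 2.9 tilt [0. 0.] open 88.1 grip 0.0 F [ 0.3  0.3 -0. ]
t 5.2 tip [431.1 -80.4   3.2] phi 2.9 tilt [-0.  0.] open 15.7 grip 25.0 F [0.8 0.2 0.7]
```

```bash

python3 -m handwheel '{"travel":[[0,0,-0.015],[0,0,-0.02],[0,0,-0.02],[0,0,-0.02],[0,0,-0.005],[0,0,0],[0,0,0],[0,0,0]],"twist":[[0,0,0],[0,0,0],[0,0,0],[0,0,0],[0,0,0],[0,0,0],[0,0,0],[0,0,0]],"claw":[0,0,0,0,0,0,0,0]}' >/dev/null
python3 plan.py 0.5721,0.3378,0.083,-89 0.5721,0.3378,0.01,-89
```

```text
t 6.2 tip [431.  -80.4  82.7] phi 2.9 tilt [-0.1 -0. ] open 15.7 grip 25.0 F [-0.  -0.  -2.2]
0.5721,0.3378,0.083,-89 shift mm [410.5 162.3  -0.3] then twist z 91.9
0.5721,0.3378,0.01,-89 shift mm [ 0.  0. 73.] then twist z 0.0
```

```bash

python3 -m handwheel '{"travel":[[0.041,0.0162,0],[0.041,0.0162,0],[0.041,0.0162,0],[0.041,0.0162,0],[0.041,0.0162,0],[0.041,0.0162,0],[0.041,0.0162,0],[0.041,0.0162,0]],"twist":[[0,0,0],[0,0,0],[0,0,0],[0,0,0],[0,0,0],[0,0,0],[0,0,0],[0,0,0]],"claw":[0,0,0,0,0,0,0,0]}' >/dev/null
python3 -m handwheel '{"travel":[[0.041,0.0162,0],[0.041,0.0162,0],[0,0,0],[0,0,0],[0,0,0],[0,0,0],[0,0,0],[0,0,0]],"twist":[[0,0,0],[0,0,0],[0,0,10],[0,0,10],[0,0,10],[0,0,10],[0,0,10],[0,0,10]],"claw":[0,0,0,0,0,0,0,0]}' >/dev/null
python3 -m handwheel '{"travel":[[0,0,0],[0,0,0],[0,0,0],[0,0,0],[0,0,0],[0,0,0],[0,0,0],[0,0,0]],"twist":[[0,0,10],[0,0,10],[0,0,10],[0,0,2],[0,0,0],[0,0,0],[0,0,0],[0,0,0]],"claw":[0,0,0,0,0,0,0,0]}' >/dev/null
python3 plan.py 0.5721,0.3378,0.01,-89
```

```text
t 9.2 tip [572.1 337.3  83.4] phi -89.1 tilt [0. 0.] open 15.7 grip 25.0 F [-0.2 -0.3 -0.9]
0.5721,0.3378,0.01,-89 shift mm [ 0.  -0.5 73.4] then twist z -0.1
```

```bash

python3 -m handwheel '{"travel":[[0,-0.0005,0.02],[0,0,0.02],[0,0,0.015],[0,0,0.009],[0,0,0],[0,0,0],[0,0,0],[0,0,0]],"twist":[[0,0,0],[0,0,0],[0,0,0],[0,0,0],[0,0,0],[0,0,0],[0,0,0],[0,0,0]],"claw":[0,0,0,0,0,0,0,0]}' >/dev/null
python3 plan.py
python3 -m handwheel '{"travel":[[0,0,0.001],[0,0,0.001],[0,0,0],[0,0,0],[0,0,0],[0,0,0],[0,0,0],[0,0,0]],"twist":[[0,0,0],[0,0,0],[0,0,0],[0,0,0],[0,0,0],[0,0,0],[0,0,0],[0,0,0]],"claw":[0,0,0,0,0,0,0,0]}' >/dev/null
python3 plan.py
```

```text
t 10.2 tip [572.1 338.   19.7] phi -89.1 tilt [0. 0.] open 15.4 grip 25.0 F [ 0.8 -0.8 -2.4]
t 11.2 tip [572.  337.9  17.2] phi -89.1 tilt [-0.  0.] open 15.6 grip 25.0 F [ 0.1  0.2 -2.1]
```

```bash

python3 -m handwheel '{"travel":[[0,0,0.003],[0,0,0.002],[0,0,0.002],[0,0,0.001],[0,0,0],[0,0,0],[0,0,0],[0,0,0]],"twist":[[0,0,0],[0,0,0],[0,0,0],[0,0,0],[0,0,0],[0,0,0],[0,0,0],[0,0,0]],"claw":[0,0,0,0,0,0,0,0]}' >/dev/null
python3 plan.py
```

```text
t 12.2 tip [572.1 337.7  10.3] phi -89.1 tilt [-0.  0.] open 15.8 grip 25.0 F [-3.6 -1.4  8.3]
```

```bash

python3 -m handwheel '{"travel":[[0,0,0],[0,0,0],[0,0,0],[0,0,0],[0,0,-0.02],[0,0,-0.02],[0,0,-0.03],[0,0,-0.02]],"twist":[[0,0,0],[0,0,0],[0,0,0],[0,0,0],[0,0,0],[0,0,0],[0,0,0],[0,0,0]],"claw":[0.045,0.045,0.045,0.045,0.045,0.045,0.0878,0.0878]}' >/dev/null
python3 plan.py 0.5721,0.338,0.09,-12 0.4305,-0.318,0.05,-12 
```

```text
t 13.2 tip [572.5 337.8 102.2] phi -89.1 tilt [0.1 0.1] open 61.9 grip 0.0 F [ 0.4  0.4 -0.2]
0.5721,0.338,0.09,-12 shift mm [-0.4 -0.2 12.2] then twist z -77.1
0.4305,-0.318,0.05,-12 shift mm [-671.1   -2.1   40. ] then twist z 0.0
```

```bash

python3 -m handwheel '{"travel":[[0,0,0],[0,0,0],[0,0,0],[0,0,0],[0,0,0],[0,0,0],[0,0,0],[0,0,0]],"twist":[[0,0,-9.6],[0,0,-9.6],[0,0,-9.6],[0,0,-9.6],[0,0,-9.6],[0,0,-9.6],[0,0,-9.6],[0,0,-9.8]],"claw":[0.0878,0.0878,0.0878,0.0878,0.0878,0.0878,0.0878,0.0878]}' >/dev/null
python3 -m handwheel '{"travel":[[-0.048,0,0.004],[-0.048,0,0.004],[-0.048,0,0.004],[-0.048,0,0.004],[-0.048,0,0.004],[-0.048,0,0.004],[-0.048,0,0.004],[-0.048,0,0.004]],"twist":[[0,0,0],[0,0,0],[0,0,0],[0,0,0],[0,0,0],[0,0,0],[0,0,0],[0,0,0]],"claw":[0.0878,0.0878,0.0878,0.0878,0.0878,0.0878,0.0878,0.0878]}' >/dev/null
python3 -m handwheel '{"travel":[[-0.048,0,0.003],[-0.048,0,0.003],[-0.048,0,0.003],[-0.048,0,0.003],[-0.048,0,0.003],[-0.047,-0.002,0.004],[0,0,0],[0,0,0]],"twist":[[0,0,0],[0,0,0],[0,0,0],[0,0,0],[0,0,0],[0,0,0],[0,0,0],[0,0,0]],"claw":[0.0878,0.0878,0.0878,0.0878,0.0878,0.0878,0.0878,0.0878]}' >/dev/null
python3 plan.py 0.4305,-0.318,0.003,-12
python3 - <<'E'
from bench import optics
import cv2
im=optics.read_camera("top")[:,:,::-1]; cv2.imwrite("pics/top2.png",im); s=optics.read_camera("side")[:,:,::-1]; cv2.imwrite("pics/side2.png",s)
cv2.imwrite("pics/v2.png",cv2.hconcat([cv2.resize(im[120:260,110:310],(400,280),interpolation=2),cv2.resize(s[130:270,200:400],(400,280),interpolation=2)]))
E
```

```text
t 16.2 tip [ 429.9 -317.6   48.6] phi -12.1 tilt [0. 0.] open 87.8 grip 0.0 F [-1.5 -0.1 -0.2]
0.4305,-0.318,0.003,-12 shift mm [-0.3  0.7 45.6] then twist z -0.1
```

View pics/v2.png

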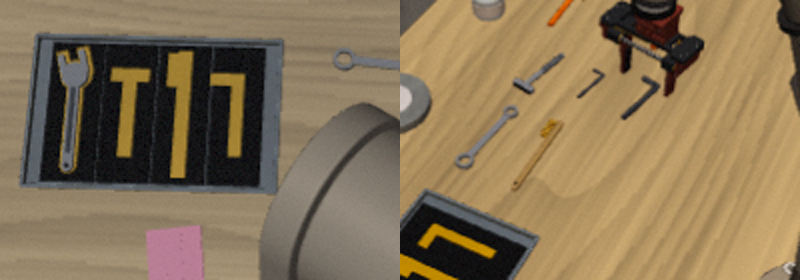

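The top crop shows the spanner on its outline, at (73,105). The side crop shows the fingers over the big key's long arm near (645,85). Descending and gripping.

```bash

python3 -m handwheel '{"travel":[[0,0.0007,0.01],[0,0,0.012],[0,0,0.012],[0,0,0.01],[0,0,0.001],[0,0,0],[0,0,0],[0,0,0]],"twist":[[0,0,0],[0,0,0],[0,0,0],[0,0,0],[0,0,0],[0,0,0],[0,0,0],[0,0,0]],"claw":[0.0878,0.0878,0.0878,0.0878,0.0878,0.0878,0.0878,0.0878]}' >/dev/null
python3 -m handwheel '{"travel":[[0,0,0],[0,0,0],[0,0,0],[0,0,0],[0,0,0],[0,0,0],[0,0,0],[0,0,0]],"twist":[[0,0,0],[0,0,0],[0,0,0],[0,0,0],[0,0,0],[0,0,0],[0,0,0],[0,0,0]],"claw":[0,0,0,0,0,0,0,0]}' 25 >/dev/null
python3 plan.py
python3 -m handwheel '{"travel":[[0,0,-0.015],[0,0,-0.02],[0,0,-0.02],[0,0,-0.02],[0,0,-0.005],[0,0,0],[0,0,0],[0,0,0]],"twist":[[0,0,0],[0,0,0],[0,0,0],[0,0,0],[0,0,0],[0,0,0],[0,0,0],[0,0,0]],"claw":[0,0,0,0,0,0,0,0]}' >/dev/null
python3 plan.py 0.5696,0.1127,0.083,91
```

```text
t 18.3 tip [ 430.5 -318.1    3.3] phi -12.1 tilt [ 0. -0.] open 11.1 grip 0.3 F [ 0.5  0.3 -0.2]
t 19.3 tip [ 430.2 -317.9   82.6] phi -12.1 tilt [-0.1  0. ] open 9.7 grip 25.0 F [ 0.6 -0.6 -1.8]
0.5696,0.1127,0.083,91 shift mm [450.2  46.2  -0.4] then twist z -103.1
```

```bash

python3 -m handwheel '{"travel":[[0.045,0.0046,0],[0.045,0.0046,0],[0.045,0.0046,0],[0.045,0.0046,0],[0.045,0.0046,0],[0.045,0.0046,0],[0.045,0.0046,0],[0.045,0.0046,0]],"twist":[[0,0,0],[0,0,0],[0,0,0],[0,0,0],[0,0,0],[0,0,0],[0,0,0],[0,0,0]],"claw":[0,0,0,0,0,0,0,0]}' >/dev/null
python3 -m handwheel '{"travel":[[0.045,0.0046,0],[0.045,0.0046,0],[0,0,0],[0,0,0],[0,0,0],[0,0,0],[0,0,0],[0,0,0]],"twist":[[0,0,0],[0,0,0],[0,0,-10],[0,0,-10],[0,0,-10],[0,0,-10],[0,0,-10],[0,0,-10]],"claw":[0,0,0,0,0,0,0,0]}' >/dev/null
python3 -m handwheel '{"travel":[[0,0,0],[0,0,0],[0,0,0],[0,0,0],[0,0,0],[0,0,0],[0,0,0],[0,0,0]],"twist":[[0,0,-10],[0,0,-10],[0,0,-10],[0,0,-10],[0,0,-3],[0,0,0],[0,0,0],[0,0,0]],"claw":[0,0,0,0,0,0,0,0]}' >/dev/null
python3 plan.py 0.5696,0.1127,0.018,91
python3 - <<'E'
from bench import optics
import cv2
im=optics.read_camera("top")[:,:,::-1]; s=optics.read_camera("side")[:,:,::-1]
cv2.imwrite("pics/v3.png",cv2.hconcat([cv2.resize(im[120:260,110:310],(400,280),interpolation=2),cv2.resize(s[190:330,140:340],(400,280),interpolation=2)]))
E
```

```text
t 22.3 tip [569.4 112.4  83.1] phi 90.9 tilt [-0. -0.] open 9.7 grip 25.0 F [-0.4  0.1 -1.1]
0.5696,0.1127,0.018,91 shift mm [-0.2  0.3 65.1] then twist z -0.1
```

View pics/v3.png

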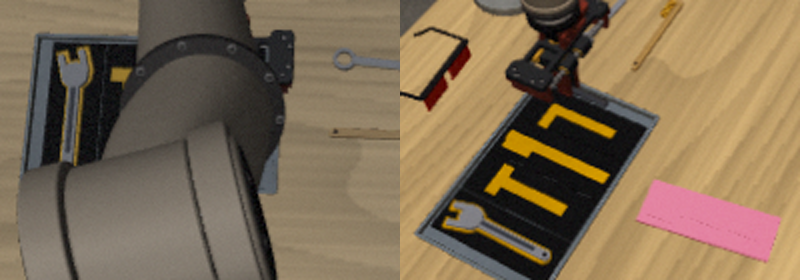

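The spanner lies on its outline in both views. The key hangs roughly level under the gripper, near (590,100) in the side crop. Lowering until it touches.

```bash

python3 -m handwheel '{"travel":[[0,0.0003,0.015],[0,0,0.015],[0,0,0.015],[0,0,0.015],[0,0,0.005],[0,0,0],[0,0,0],[0,0,0]],"twist":[[0,0,0],[0,0,0],[0,0,0],[0,0,0],[0,0,0],[0,0,0],[0,0,0],[0,0,0]],"claw":[0,0,0,0,0,0,0,0]}' >/dev/null
python3 plan.py
python3 -m handwheel '{"travel":[[0,0,0.001],[0,0,0.001],[0,0,0.001],[0,0,0.001],[0,0,0],[0,0,0],[0,0,0],[0,0,0]],"twist":[[0,0,0],[0,0,0],[0,0,0],[0,0,0],[0,0,0],[0,0,0],[0,0,0],[0,0,0]],"claw":[0,0,0,0,0,0,0,0]}' >/dev/null
python3 plan.py
```

```text
t 23.4 tip [569.8 112.8  18.8] phi 90.9 tilt [0.1 0. ] open 9.7 grip 25.0 F [-0.  -0.5 -0.8]
t 24.4 tip [569.5 112.7  14.3] phi 90.9 tilt [-0.  0.] open 9.3 grip 25.0 F [-0.5  0.2 -0.9]
```

```bash

python3 -m handwheel '{"travel":[[0,0,0.001],[0,0,0.001],[0,0,0.001],[0,0,0.001],[0,0,0],[0,0,0],[0,0,0],[0,0,0]],"twist":[[0,0,0],[0,0,0],[0,0,0],[0,0,0],[0,0,0],[0,0,0],[0,0,0],[0,0,0]],"claw":[0,0,0,0,0,0,0,0]}' >/dev/null
python3 plan.py
```

```text
t 25.4 tip [569.5 112.7  10.7] phi 90.9 tilt [-0.  0.] open 9.6 grip 25.0 F [-1.8  0.2  4.9]
```

```bash

python3 -m handwheel '{"travel":[[0,0,0],[0,0,0],[0,0,0],[0,0,0],[0,0,-0.02],[0,0,-0.02],[0,0,-0.03],[0,0,-0.02]],"twist":[[0,0,0],[0,0,0],[0,0,0],[0,0,0],[0,0,0],[0,0,0],[0,0,0],[0,0,0]],"claw":[0.045,0.045,0.045,0.045,0.045,0.045,0.0878,0.0878]}' >/dev/null
python3 plan.py 0.5696,0.1127,0.09,0.9 0.5378,-0.1143,0.05,0.9
```

```text
t 26.4 tip [569.7 112.7 101.5] phi 90.9 tilt [0.1 0. ] open 61.9 grip 0.0 F [-0.9 -0.2 -0.1]
0.5696,0.1127,0.09,0.9 shift mm [ 0.1 -0.  11.5] then twist z 90.0
0.5378,-0.1143,0.05,0.9 shift mm [-226.5  -35.4   40. ] then twist z 0.0
```

```bash

python3 -m handwheel '{"travel":[[0,0,0],[0,0,0],[0,0,0],[0,0,0],[0,0,0],[0,0,0],[0,0,0],[0,0,0]],"twist":[[0,0,10],[0,0,10],[0,0,10],[0,0,10],[0,0,10],[0,0,10],[0,0,10],[0,0,10]],"claw":[0.0878,0.0878,0.0878,0.0878,0.0878,0.0878,0.0878,0.0878]}' >/dev/null
python3 -m handwheel '{"travel":[[0,0,0],[-0.0378,-0.0059,0.0086],[-0.0378,-0.0059,0.0086],[-0.0378,-0.0059,0.0086],[-0.0378,-0.0059,0.0086],[-0.0378,-0.0059,0.0086],[-0.0378,-0.0059,0.0086],[0,0,0]],"twist":[[0,0,10],[0,0,0],[0,0,0],[0,0,0],[0,0,0],[0,0,0],[0,0,0],[0,0,0]],"claw":[0.0878,0.0878,0.0878,0.0878,0.0878,0.0878,0.0878,0.0878]}' >/dev/null
python3 plan.py 0.5378,-0.1143,0.003,0.9
python3 - <<'E'
from bench import optics
import cv2
im=optics.read_camera("top")[:,:,::-1]; s=optics.read_camera("side")[:,:,::-1]
cv2.imwrite("pics/v4.png",cv2.hconcat([cv2.resize(im[120:260,110:310],(400,280),interpolation=2),cv2.resize(s[130:270,200:400],(400,280),interpolation=2)]))
E
```

```text
t 28.4 tip [ 536.7 -118.1   48.3] phi 0.6 tilt [-0.1 -0.1] open 87.7 grip 0.0 F [ 1.7 -0.1  0.2]
0.5378,-0.1143,0.003,0.9 shift mm [ 3.7  1.1 45.3] then twist z -0.3
```

View pics/v4.png

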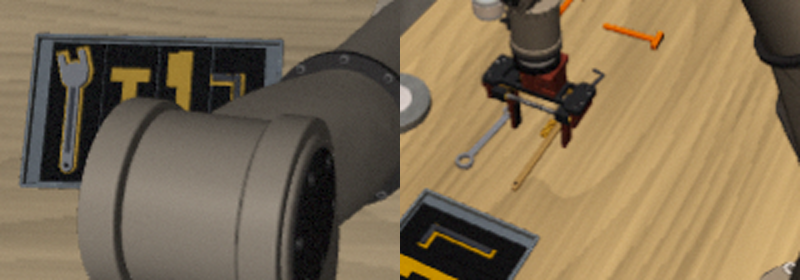

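The key is on its mat; the side crop at (455,245) shows a thin yellow edge, which I'll measure later. The gripper straddles the brush, clear of the ring spanner.

```bash

python3 -m handwheel '{"travel":[[0,0,0.01],[0,0,0.012],[0,0,0.012],[0,0,0.01],[0,0,0.001],[0,0,0],[0,0,0],[0,0,0]],"twist":[[0,0,0],[0,0,0],[0,0,0],[0,0,0],[0,0,0],[0,0,0],[0,0,0],[0,0,0]],"claw":[0.0878,0.0878,0.0878,0.0878,0.0878,0.0878,0.05,0.03]}' >/dev/null
python3 plan.py
python3 -m handwheel '{"travel":[[0,0,0],[0,0,0],[0,0,0],[0,0,0],[0,0,0],[0,0,0],[0,0,0],[0,0,0]],"twist":[[0,0,0],[0,0,0],[0,0,0],[0,0,0],[0,0,0],[0,0,0],[0,0,0],[0,0,0]],"claw":[0,0,0,0,0,0,0,0]}' 20 >/dev/null
python3 plan.py
```

```text
t 29.5 tip [ 537.9 -114.7    4. ] phi 0.9 tilt [0. 0.] open 71.3 grip 0.0 F [-0.7 -0.1  0.1]
t 30.5 tip [ 537.8 -114.7    3.6] phi 0.9 tilt [-0.  0.] open 11.7 grip 20.0 F [0.2 0.4 0.1]
```

```bash

python3 -m handwheel '{"travel":[[0,0,-0.015],[0,0,-0.02],[0,0,-0.02],[0,0,-0.02],[0,0,-0.005],[0,0,0],[0.0377,0.0042,0],[0.0377,0.0042,0]],"twist":[[0,0,0],[0,0,0],[0,0,0],[0,0,0],[0,0,0],[0,0,0],[0,0,0],[0,0,0]],"claw":[0,0,0,0,0,0,0,0]}'
python3 -m handwheel '{"travel":[[0.0377,0.0042,0],[0.0377,0.0042,0],[0.0377,0.0042,0],[0.0377,0.0042,0],[0.0377,0.0042,0],[0.0377,0.0042,0],[0,0,0],[0,0,0]],"twist":[[0,0,0],[0,0,0],[0,0,0],[0,0,0],[0,0,0],[0,0,0],[0,0,-10],[0,0,-10]],"claw":[0,0,0,0,0,0,0,0]}' >/dev/null
python3 -m handwheel '{"travel":[[0,0,0],[0,0,0],[0,0,0],[0,0,0],[0,0,0],[0,0,0],[0,0,0],[0,0,0]],"twist":[[0,0,-10],[0,0,-10],[0,0,-10],[0,0,-10],[0,0,-10],[0,0,-10],[0,0,-10],[0,0,0]],"claw":[0,0,0,0,0,0,0,0]}' >/dev/null
python3 plan.py 0.5667,0.1877,0.018,91
```

```text
t: 31.5
tool_pos: [0.5446, -0.0386, 0.2649]
orientation: [[-0.015, 1.0, -0.001], [1.0, 0.015, -0.0], [-0.0, -0.001, -1.0]]
ft_force: [0.7, -0.1, -0.6]
opening: 0.135
grip_force: 20.0
t 33.5 tip [566.2 187.1  82.7] phi 90.8 tilt [-0.1 -0. ] open 11.8 grip 20.0 F [ 0.1  0.4 -0.3]
0.5667,0.1877,0.018,91 shift mm [-0.5  0.6 64.7] then twist z -0.2
```

```bash

python3 -m handwheel '{"travel":[[0,0.0005,0.02],[0,0,0.02],[0,0,0.015],[0,0,0.01],[0,0,0.003],[0,0,0.002],[0,0,0],[0,0,0]],"twist":[[0,0,0],[0,0,0],[0,0,0],[0,0,0],[0,0,0],[0,0,0],[0,0,0],[0,0,0]],"claw":[0,0,0,0,0,0,0,0]}' >/dev/null
python3 plan.py
python3 -m handwheel '{"travel":[[0,0,0.001],[0,0,0.001],[0,0,0],[0,0,0],[0,0,0],[0,0,0],[0,0,0],[0,0,0]],"twist":[[0,0,0],[0,0,0],[0,0,0],[0,0,0],[0,0,0],[0,0,0],[0,0,0],[0,0,0]],"claw":[0,0,0,0,0,0,0,0]}' >/dev/null
python3 plan.py
```

```text
t 34.5 tip [566.6 188.   14.1] phi 90.9 tilt [0. 0.] open 11.9 grip 20.0 F [-0.3 -0.2 -0.6]
t 35.5 tip [566.5 187.9  11.7] phi 90.9 tilt [0. 0.] open 11.8 grip 20.0 F [-0.4  0.6 -0.3]
```

```bash

python3 -m handwheel '{"travel":[[0,0,0.001],[0,0,0],[0,0,0],[0,0,0],[0,0,0],[0,0,-0.02],[0,0,-0.03],[0,0,-0.03]],"twist":[[0,0,0],[0,0,0],[0,0,0],[0,0,0],[0,0,0],[0,0,0],[0,0,0],[0,0,0]],"claw":[0,0.045,0.045,0.045,0.045,0.045,0.0878,0.0878]}' >/dev/null
python3 -m handwheel '{"travel":[[0,0,0],[0,0,0],[0,0,0],[0,0,0],[0,0,0],[0,0,0],[0,0,0],[0,0,0]],"twist":[[0,0,10.2],[0,0,10.2],[0,0,10.2],[0,0,10.2],[0,0,10.2],[0,0,10.2],[0,0,10.2],[0,0,10.2]],"claw":[0.0878,0.0878,0.0878,0.0878,0.0878,0.0878,0.0878,0.0878]}' >/dev/null
python3 -m handwheel '{"travel":[[0,0,0],[0,0,0],[0,0,0],[0,0,0],[0,0,0],[0,0,0],[0,0,0],[0,0,0]],"twist":[[0,0,10.2],[0,0,10.6],[0,0,0],[0,0,0],[0,0,0],[0,0,0],[0,0,0],[0,0,0]],"claw":[0.0878,0.0878,0.0878,0.0878,0.0878,0.0878,0.0878,0.0878]}' >/dev/null
python3 plan.py 0.6382,-0.2788,0.05,-11.5
```

```text
t 38.5 tip [566.5 187.9  90.6] phi -11.5 tilt [-0.  0.] open 88.0 grip 0.0 F [0.6 0.5 0.4]
0.6382,-0.2788,0.05,-11.5 shift mm [-443.2  163.    40.6] then twist z 0.0
```

```bash

python3 -m handwheel '{"travel":[[-0.0443,0.0163,0.004],[-0.0443,0.0163,0.004],[-0.0443,0.0163,0.004],[-0.0443,0.0163,0.004],[-0.0443,0.0163,0.004],[-0.0443,0.0163,0.004],[-0.0443,0.0163,0.004],[-0.0443,0.0163,0.004]],"twist":[[0,0,0],[0,0,0],[0,0,0],[0,0,0],[0,0,0],[0,0,0],[0,0,0],[0,0,0]],"claw":[0.0878,0.0878,0.0878,0.0878,0.0878,0.0878,0.0878,0.0878]}' >/dev/null
python3 -m handwheel '{"travel":[[-0.0443,0.0163,0.004],[-0.0443,0.0163,0.004],[0,0,0],[0,0,0],[0,0,0],[0,0,0],[0,0,0],[0,0,0]],"twist":[[0,0,0],[0,0,0],[0,0,0],[0,0,0],[0,0,0],[0,0,0],[0,0,0],[0,0,0]],"claw":[0.0878,0.0878,0.0878,0.0878,0.0878,0.0878,0.0878,0.0878]}' >/dev/null
python3 plan.py 0.6382,-0.2788,0.003,-11.5
python3 - <<'E'
from bench import optics
import cv2
im=optics.read_camera("top")[:,:,::-1]; s=optics.read_camera("side")[:,:,::-1]
cv2.imwrite("pics/top5.png",im)
cv2.imwrite("pics/v5.png",cv2.hconcat([cv2.resize(im[130:225,115:260],(435,285),interpolation=2),cv2.resize(s[100:242,200:380],(361,285),interpolation=2)]))
E
```

```text
t 40.5 tip [ 638.2 -278.3   50.7] phi -11.4 tilt [0. 0.] open 88.1 grip 0.0 F [ 0.8 -0.1  0.3]
0.6382,-0.2788,0.003,-11.5 shift mm [-0.5  0.1 47.7] then twist z 0.1
```

View pics/v5.png

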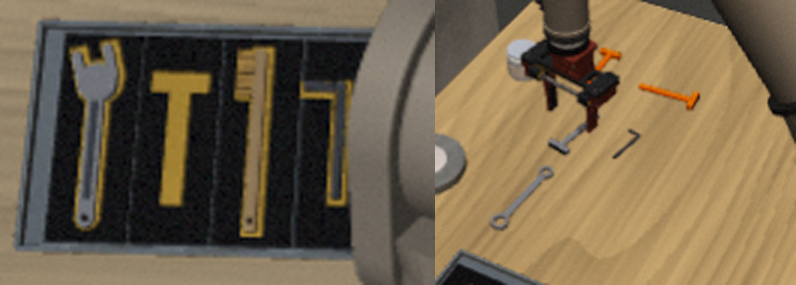

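The top crop shows the spanner at (95,130) and the brush at (255,140) on their outlines. The key at (335,130) sits a few mm too far up, so I'll measure it after the dresser. The side crop shows the fingers over the dresser handle near (570,120).

```bash

python3 -m handwheel '{"travel":[[0,0,0.01],[0,0,0.012],[0,0,0.012],[0,0,0.01],[0,0,0.003],[0,0,0],[0,0,0],[0,0,0]],"twist":[[0,0,0],[0,0,0],[0,0,0],[0,0,0],[0,0,0],[0,0,0],[0,0,0],[0,0,0]],"claw":[0.0878,0.0878,0.0878,0.0878,0.0878,0.06,0.04,0.02]}' >/dev/null
python3 -m handwheel '{"travel":[[0,0,0],[0,0,0],[0,0,0],[0,0,0],[0,0,0],[0,0,0],[0,0,0],[0,0,0]],"twist":[[0,0,0],[0,0,0],[0,0,0],[0,0,0],[0,0,0],[0,0,0],[0,0,0],[0,0,0]],"claw":[0,0,0,0,0,0,0,0]}' 30 >/dev/null
python3 plan.py
python3 -m handwheel '{"travel":[[0,0,-0.015],[0,0,-0.02],[0,0,-0.02],[0,0,-0.02],[0,0,-0.005],[0,0,0],[0,0,0],[0,0,0]],"twist":[[0,0,0],[0,0,0],[0,0,0],[0,0,0],[0,0,0],[0,0,0],[0,0,0],[0,0,0]],"claw":[0,0,0,0,0,0,0,0]}' >/dev/null
python3 plan.py 0.5703,0.2628,0.083,-89
```

```text
t 42.6 tip [ 638.2 -278.6    3.6] phi -11.5 tilt [0. 0.] open 11.1 grip 30.0 F [ 0.1  0.8 -0.4]
t 43.6 tip [ 637.9 -278.5   82.7] phi -11.5 tilt [-0.1  0. ] open 11.2 grip 30.0 F [ 0.1 -0.5 -1.1]
0.5703,0.2628,0.083,-89 shift mm [ 517.  -173.9   -0.3] then twist z 77.5
```

```bash

python3 -m handwheel '{"travel":[[0.0431,-0.0145,0],[0.0431,-0.0145,0],[0.0431,-0.0145,0],[0.0431,-0.0145,0],[0.0431,-0.0145,0],[0.0431,-0.0145,0],[0.0431,-0.0145,0],[0.0431,-0.0145,0]],"twist":[[0,0,0],[0,0,0],[0,0,0],[0,0,0],[0,0,0],[0,0,0],[0,0,0],[0,0,0]],"claw":[0,0,0,0,0,0,0,0]}' >/dev/null
python3 -m handwheel '{"travel":[[0.0431,-0.0145,0],[0.0431,-0.0145,0],[0.0431,-0.0145,0],[0.0431,-0.0145,0],[0,0,0],[0,0,0],[0,0,0],[0,0,0]],"twist":[[0,0,0],[0,0,0],[0,0,0],[0,0,0],[0,0,9.7],[0,0,9.7],[0,0,9.7],[0,0,9.7]],"claw":[0,0,0,0,0,0,0,0]}' >/dev/null
python3 -m handwheel '{"travel":[[0,0,0],[0,0,0],[0,0,0],[0,0,0],[0,0,0],[0,0,0],[0,0,0],[0,0,0]],"twist":[[0,0,9.7],[0,0,9.7],[0,0,9.7],[0,0,9.6],[0,0,0],[0,0,0],[0,0,0],[0,0,0]],"claw":[0,0,0,0,0,0,0,0]}' >/dev/null
python3 plan.py 0.5703,0.2628,0.012,-89
python3 -m handwheel '{"travel":[[0,0,0.02],[0,0,0.02],[0,0,0.015],[0,0,0.01],[0,0,0.003],[0,0,0.002],[0,0,0],[0,0,0]],"twist":[[0,0,0],[0,0,0],[0,0,0],[0,0,0],[0,0,0],[0,0,0],[0,0,0],[0,0,0]],"claw":[0,0,0,0,0,0,0,0]}' >/dev/null
python3 plan.py 0.5703,0.2628,0.012,-89
```

```text
t 46.6 tip [570.5 262.7  83.8] phi -88.9 tilt [0. 0.] open 10.9 grip 30.0 F [-1.   0.2 -0.7]
0.5703,0.2628,0.012,-89 shift mm [-0.2 -0.1 71.8] then twist z 0.1
t 47.6 tip [570.6 262.9  14.1] phi -89.0 tilt [0. 0.] open 10.9 grip 30.0 F [-0.5 -0.6 -1.2]
0.5703,0.2628,0.012,-89 shift mm [-0.3  0.1  2.1] then twist z 0.0
```

```bash

python3 -m handwheel '{"travel":[[0,0,0.001],[0,0,0.001],[0,0,0.001],[0,0,0],[0,0,0],[0,0,0],[0,0,0],[0,0,0]],"twist":[[0,0,0],[0,0,0],[0,0,0],[0,0,0],[0,0,0],[0,0,0],[0,0,0],[0,0,0]],"claw":[0,0,0,0,0,0,0,0]}' >/dev/null
python3 plan.py
python3 -m handwheel '{"travel":[[0,0,0],[0,0,0],[0,0,0],[0,0,0],[0,0,0],[0,0,-0.02],[0,0,-0.03],[0,0,-0.03]],"twist":[[0,0,0],[0,0,0],[0,0,0],[0,0,0],[0,0,0],[0,0,0],[0,0,0],[0,0,0]],"claw":[0.045,0.045,0.045,0.045,0.045,0.045,0.0878,0.0878]}' >/dev/null
python3 plan.py 0.5703,-0.25,0.15,-89
```

```text
t 48.6 tip [570.4 262.9  10.6] phi -89.0 tilt [-0.  0.] open 11.3 grip 30.0 F [ 0.4  0.3 -1.2]
t 49.6 tip [570.6 262.7  92.8] phi -89.0 tilt [0. 0.] open 61.6 grip 0.0 F [-0.   0.6  0.7]
0.5703,-0.25,0.15,-89 shift mm [ -9.3 512.6 -57.2] then twist z 0.0
```

```bash

python3 -m handwheel '{"travel":[[0,0.05,-0.007],[0,0.05,-0.007],[0,0.05,-0.007],[0,0.05,-0.007],[0,0.05,-0.007],[0,0.05,-0.007],[0,0.05,-0.007],[0,0.05,-0.007]],"twist":[[0,0,0],[0,0,0],[0,0,0],[0,0,0],[0,0,0],[0,0,0],[0,0,0],[0,0,0]],"claw":[0.0878,0.0878,0.0878,0.0878,0.0878,0.0878,0.0878,0.0878]}' >/dev/null
python3 - <<'E'
from bench import optics
import cv2
im=optics.read_camera("top")[:,:,::-1]; cv2.imwrite("pics/top6.png",im)
cv2.imwrite("pics/v6.png",cv2.resize(im[130:225,115:260],(725,475),interpolation=cv2.INTER_CUBIC))
E
```

```text
(no output)
```

View pics/v6.png

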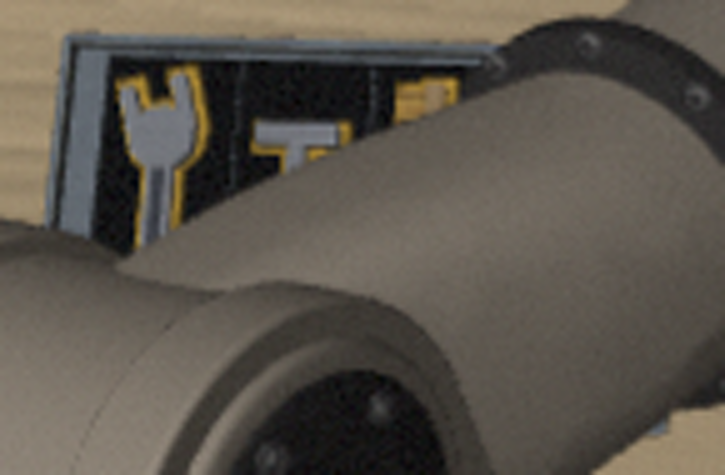

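The elbow hides most of the tray; the spanner at (160,130) and dresser crosspiece at (300,135) look seated. Moving further right for a clear view.

```bash

python3 -m handwheel '{"travel":[[0,0.05,0],[0,0.05,0],[0,0.05,0],[0,0.05,0],[0,0.05,0],[0,0.05,0],[0,0.03,0],[0,0,0]],"twist":[[0,0,0],[0,0,0],[0,0,0],[0,0,0],[0,0,0],[0,0,0],[0,0,0],[0,0,0]],"claw":[0.0878,0.0878,0.0878,0.0878,0.0878,0.0878,0.0878,0.0878]}' >/dev/null
python3 - <<'E'
from bench import optics
import cv2
im=optics.read_camera("top")[:,:,::-1]; cv2.imwrite("pics/top7.png",im)
cv2.imwrite("pics/v7.png",cv2.resize(im[130:225,115:260],(725,475),interpolation=cv2.INTER_CUBIC))
E
```

```text
(no output)
```

View pics/v7.png

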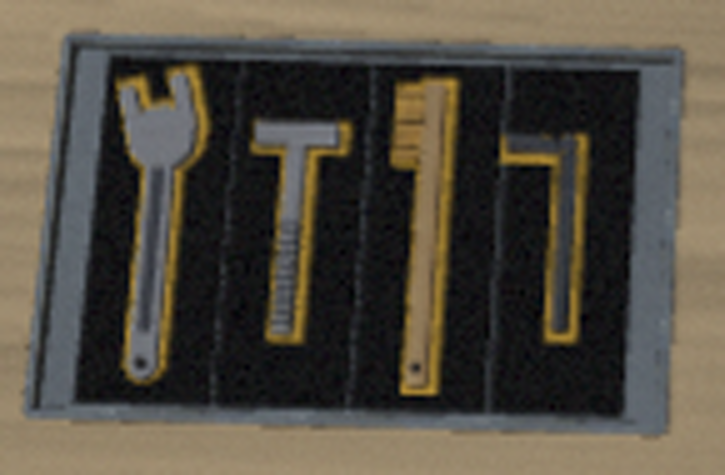

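All four tools sit within a few mm of their outlines: spanner (155,220), dresser (290,230), brush (430,230) and key (565,235). The gripper touches nothing. Handing in.

```bash
python3 plan.py; python3 -c "from bench import job; print(job.job_done())"
```

```text
t 51.7 tip [ 582.9 -467.9  147.6] phi -89.1 tilt [ 0.  -0.1] open 87.8 grip 0.0 F [ 0.1 -0.4  0.3]
the job is handed in; nothing more can be done
None
```

All four tools are back on their outlines in the shadow tray, within a few mm by the last picture; I kept the gripper clear of the two look-alikes but did not re-measure them, and I handed the job in at 51.7 s with no verdict returned.

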